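Uncover the stopcock box and shut the marked stopcock

ROBOT

A 7-joint arm with a two-finger parallel gripper is mounted at the origin on a cart in front of the work surface, level with it; the furniture and walls round the work are solid. World frame = base frame: x ahead of the robot, y to its left, z up, the work surface at z = 0. Lengths are in m, angles in rad, forces in N, time in s.
With the tool pointing down it reaches from about 0.425 to 1.025 m from the base axis. Payload 9.4 kg.
Tool frame: the origin (TCP) lies between the finger pads; the fingertips stand 22 mm ahead of it and the grasp point (between the pads) lies 3 mm ahead of it; y points along the fingers, z is the direction in which the jaws open and shut, and the axes are right-handed (so a half turn about y gives the same grasp; the last joint's range is limited). The gripper opens to 93 mm and grips with 3 to 60 N. Pads are 15 mm wide; open, the fingers measure 128 mm over their backs; the gripper's body (75 mm by 188 mm) begins 65 mm behind the grasp point.
Start: joints at [1.224, 0.599, -0.003, 1.599, 0.002, 0.943, -0.08], TCP at [0.193, -0.699, 0.241] pointing down, gripper open.
Joint ranges: [-2.57, 2.57], [-0.35, 1.97], [-1.29, 1.29], [0.11, 2.56], [-1.05, 4.19], [0.11, 1.86], [-2.63, 2.63]. Speed limits (rad/s): [2.22, 2.22, 3.01, 3.01, 3.14, 3.14, 3.14].

INTERFACE

Orientations are given as a unit quaternion [w, x, y, z].
In Python, from plant import * gives the robot as it stands. Calls block until the motion is done:
- move_pose(position, orientation): joint-space move of the TCP to a pose.
- line_to(position, ori=None, rate=0.15, until_force=None): straight line of the TCP; ori=None keeps the orientation; rate is the mean speed in m/s. With until_force (N) it stops when the force on the tool has changed by that much, and returns True; else False.
- movej(angles): joint-space move.
- move_gripper(opening, effort=None): finger opening in m; effort is the grip in N (None keeps the last); returns when the fingers have stopped.
- dwell(seconds).
- inverse_kinematics(position, orientation): joint angles nearest the present ones, or None.
- snapshot(name): name is "scene" or "top" or "wrist"; returns a dict with "image" (384x512x3 uint8, blue, green, red), "fx", "fy", "cx", "cy" (pixels), "R" (3x3) and "t" (3): a world point X has camera coordinates R X + t. Camera axes: x right, y down, z forward; pixel columns grow to the right and rows downward; lengths in m; the calibration is good to about 2 mm. A picture is of the moment at which its call begins. There is no depth.
A pose or a line that the arm cannot do raises PlanningError and nothing moves.
- hand_in(): hands the job in, once; it reports no verdict.
Readings, each from a call of its own:
- current_time_s(): time.
- current_joint_pos(): joint angles.
- current_joint_velocities(): joint speeds.
- current_tau(): joint torques, N m.
- current_ee_pos(): TCP position.
- current_orientation(): TCP orientation.
- current_force(): force on the tool from outside, world axes, zero at the start.
- current_moment(): the same for the moment, N m.
- current_finger_gap(): finger opening in m.
Only numpy, scipy, OpenCV 4.12 (cv2) and the standard library are available. Lean on these libraries where they do the work, as an engineer would, in place of code of your own. Each camera call takes 0.05 s, during which the arm holds its last target.

TASK

Push the flat metal cover of the grey stopcock box all the way back, away from you, by its upright bar, so that the three stopcock handles lie open to view. Then push the marked handle, the one with a round disc on its hub, fully shut with the fingertips: a quarter turn clockwise to its stop, until it lies across its pipe. Leave the other two handles and the loose things round the box as they are, and pick nothing up.

Things in the scene. Friction and masses are not known exactly. Their poses are not given: they have to be found in the camera images.
- stopcock_box: Grey box fixed to the table, 262 (its x) x 316 (its y) mm, with an open bay in its front half and a closed housing 64 mm high behind. Origin: centre of its underside; its x points from its front (nearer the robot; three hose nozzles 28 mm long) to its rear, y to its left, z up. Rails 79 mm high run along both sides.
- bay (a point): Centre of the floor of the open bay that holds the three stopcocks, 6 mm above the table (box x -64 mm). Inside, the bay is 122 mm (x) x 304 mm (y); its front and side walls are 6 mm thick and 64 mm high (side walls with rails 79 mm). Axes same as the box's.
- cover (a joint): Sliding cover over the bay: plate 130 (x) x 300 (y) x 5 mm, its upper face 72 mm above the table. 0 m: bay fully covered; grows as it slides toward the box's rear (+x); stop at 0.125 m, bay fully open. Starts at 0 to 0.015. Takes 2 to 3 N to push and stays where it is left.
- push_bar (a point): Centre of the front face (to the box's -x) of the upright bar on the middle of the cover, 86 mm above the table; moves with the cover. The bar is 110 mm long (y), 14 mm thick (x) and stands 28 mm above the cover, its top 100 mm above the table. A foot plate 3 mm high reaches 8 mm in front of this face.
- hub_marked (a point): Marked stopcock: point on its upright turning axis at the mid-height of its handle, 47 mm above the table, at box x -35 mm. Its mark: a flat round disc, 40 mm across, on top of the hub (top 60 mm above the table); the other two hubs have only a 10 mm stud. The three axes are 90 mm apart along the box's y; the marked one may be any of the three.
- end_marked (a point): Middle of the free end of the marked handle, 55 mm from its axis. The handle is a steel bar 12 mm wide, 14 mm high (40 to 54 mm above the table). Below the handles lie brass pipes along the box's x, up to 31 mm above the table within 13 mm of each pipe's centre line; hubs are 26 mm across.
- lever_marked (a joint): Handle of the marked stopcock. 0 rad: open, the bar points to the box's front (-x) along its pipe; grows clockwise seen from above; shut at its stop, 1.571, the bar pointing to the box's left (+y). At q it points along (-cos q, sin q) in the box's axes. Starts at 0 to 0.3; takes about 0.1 N m (3 N at 35 mm) and stays where it is left.
- end_plain1 (a point): Middle of the free end of one plain (unmarked) stopcock handle, the same in size to the marked one but with no disc; 55 mm from its axis, 47 mm above the table. It points to the box's front, or up to 0.3 rad clockwise of that, and is to stay so.
- end_plain2 (a point): Middle of the free end of one plain (unmarked) stopcock handle, the same in size to the marked one but with no disc; 55 mm from its axis, 47 mm above the table. It points to the box's front, or up to 0.3 rad clockwise of that, and is to stay so.
- dish_large: Loose bystander: large round petri dish, 90 mm across, 14 mm high, on the table right of the box; origin at the centre of its underside.
- dish_small: Loose bystander: small round petri dish, 60 mm across, 14 mm high, on the table in front of the box; origin at the centre of its underside.
- lens: Loose bystander: hand lens, 127 x 52 x 9 mm, black handle along its x, on the table left of the box; origin at the centre of its underside.
- brush: Loose bystander: thin sorting brush, 170 mm long (along its x), 8 mm thick, on the table in front of the box; origin at the centre of its underside.
- vial: Loose bystander: standing sample vial with a cap, 18 mm across, 66 mm high, on the table left of the box; origin at the centre of its underside.
- tweezers: Loose bystander: fine forceps, 116 mm long (along x), 9 mm high, on the table right of the box; origin at the centre of its underside.

How it is judged:
By the outcome, as a careful person would: the job done as asked, in the order asked, and still so for the second after the job is handed in, with the robot touching nothing.
It also fails if it takes over 51 s, if anything falls off the work surface, if the arm or the gripper's body presses on something with over 40 N, if the wrist force passes 120 N, or if a joint passes its speed limit or range.

## Working session

There is one attempt and no reset: what is moved stays moved. The work goes in short steps, each a Python script; the robot and the scene stay as the last script left them, time stands still between calls to the robot, and variables do not carry over. Pictures are saved under pics/ and viewed, and the job is handed in when it is done.

```bash
mkdir -p pics; ls
cat > h.py <<'E'
from plant import *
import numpy as np, cv2
def snap(n,f):
    s=snapshot(n); cv2.imwrite('pics/'+f,s['image']); np.savez('pics/'+f+'.npz',**{k:np.array(v) for k,v in s.items()}); return s
def ray(s,u,v,z):
    R=np.array(s['R']);t=np.array(s['t']); d=R.T@np.array([(u-s['cx'])/s['fx'],(v-s['cy'])/s['fy'],1]); c=-R.T@t
    return c+d*(z-c[2])/d[2]
def proj(s,X):
    p=np.array(s['R'])@np.array(X)+np.array(s['t']); return np.array([s['fx']*p[0]/p[2]+s['cx'],s['fy']*p[1]/p[2]+s['cy']])
E
python3 - <<'E'
from h import *
for n in ['scene','top','wrist']:
    s=snap(n,n+'0.png'); print(n,s['fx'],-np.array(s['R']).T@np.array(s['t']))
print(current_time_s(),current_orientation(),current_ee_pos())
E
```

```text
pics
scene 471.828682200641 [-0.17244382 -0.62430408  0.71493598]
top 403.03040393106545 [0.35698156 0.16447673 0.95196111]
wrist 345.53393809741493 [ 0.26508166 -0.67778849  0.3842615 ]
0.15 [ 0.09503178 -0.09521503  0.70108927 -0.70026916] [ 0.19315254 -0.69843345  0.23995619]
```

View pics/top0.png

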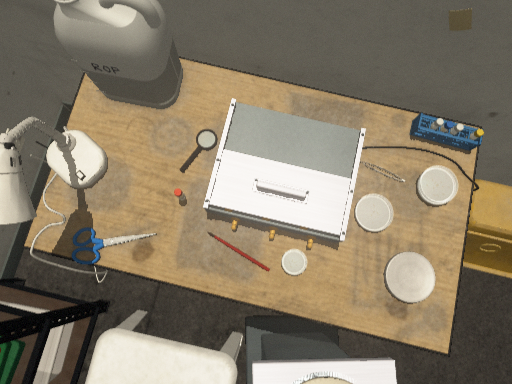

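View pics/scene0.png

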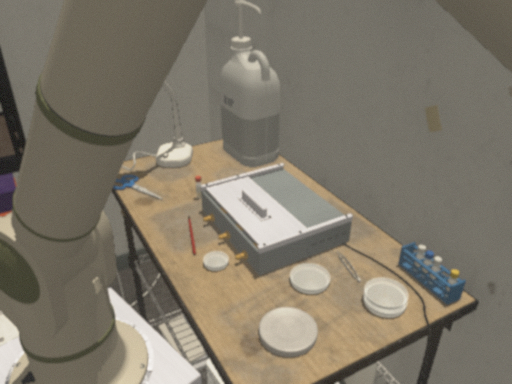

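The top view shows the box at about (285,170) px, yawed. The push bar is near (282,188), the nozzles lie along (235–310, 225–245), and the lens, brush, vial and dishes are around the box.

Run:
```python
import cv2
i=cv2.imread('pics/top0.png')[90:260,190:385]
cv2.imwrite('pics/top0c.png',cv2.resize(i,None,fx=4,fy=3.5 if 0 else 4,interpolation=cv2.INTER_CUBIC)[:600])
cv2.imwrite('pics/top0c.png',cv2.resize(i,(int(195*3.5),int(170*3.5)),interpolation=cv2.INTER_CUBIC))
```

```text
(no output)
```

View pics/top0c.png

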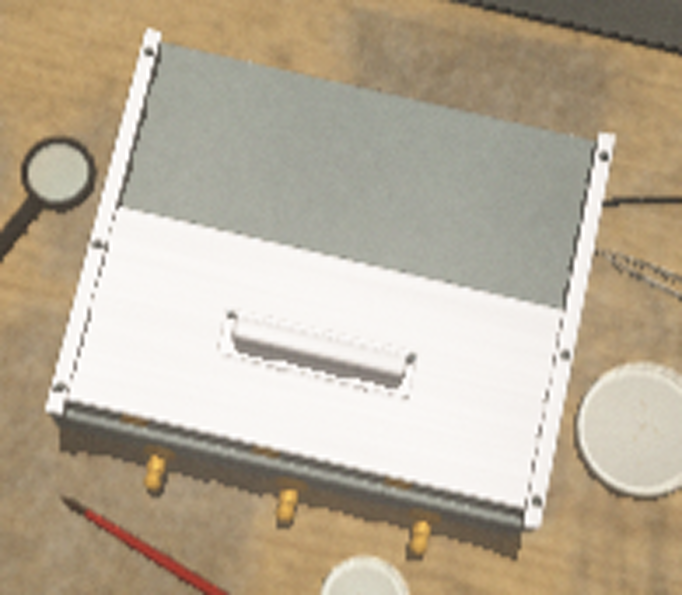

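In the crop, the outer rail corners (z = 79 mm) are at (146,30), (615,134), (540,527) and (47,412). The push bar runs from (232,320) to (410,375).

```bash
cat >> h.py <<'E'
def loads(f):
    d=np.load('pics/'+f+'.npz'); return {k:d[k] for k in d.files}
E
python3 - <<'E'
from h import *
s=loads('top0.png')
c=[(146,30),(615,134),(540,527),(47,412)]
b=np.array([[.131,.158],[.131,-.158],[-.131,-.158],[-.131,.158]])
P=np.array([ray(s,190+u/3.5,90+v/3.5,.079)[:2] for u,v in c]); print(P)
bc=b-b.mean(0);Pc=P-P.mean(0)
H=bc.T@Pc; yaw=np.arctan2(H[0,1]-H[1,0],H[0,0]+H[1,1])
R=np.array([[np.cos(yaw),-np.sin(yaw)],[np.sin(yaw),np.cos(yaw)]]); o=P.mean(0)
print('o',o,'yaw',yaw,'res',(Pc-bc@R.T)*1e3)
for u,v,z in [(232,313,.1),(412,352,.1),(408,388,.075),(120,207,.072),(563,307,.072)]:
    print((ray(s,190+u/3.5,90+v/3.5,z)[:2]-o)@R)
E
```

```text
[[ 0.74007511  0.19563131]
 [ 0.66322391 -0.10892369]
 [ 0.41010725 -0.04396835]
 [ 0.48681445  0.25969687]]
o [0.57505518 0.07560904] yaw -0.24819421920677834 res [[-0.77923538 -0.95556253]
 [-0.00379673  0.80643723]
 [ 0.8512332   1.40045487]
 [-0.06820109 -1.25132958]]
[-0.04720973  0.05798058]
[-0.04572494 -0.05538325]
[-0.06343512 -0.06015824]
[0.01073965 0.14530111]
[ 0.01134952 -0.14653408]
```

```bash
cat >> h.py <<'E'
from scipy.spatial.transform import Rotation as Ro
yaw=-0.2482; O=np.array([0.5751,0.0756])
RB=np.array([[np.cos(yaw),-np.sin(yaw)],[np.sin(yaw),np.cos(yaw)]])
def W(x,y,z): return np.r_[O+RB@[x,y],z]
def B(p): return np.r_[(np.array(p)[:2]-O)@RB,p[2]]
def quat(a,sgn=1):  # jaw axis at angle a from box y (about world z)
    z=sgn*np.array([-np.sin(yaw+a),np.cos(yaw+a),0]); y=np.array([0,0,-1.]); x=np.cross(y,z)
    q=Ro.from_matrix(np.c_[x,y,z]).as_quat(); return np.r_[q[3],q[:3]]
E
python3 - <<'E'
from h import *
for a in (0,np.pi/2):
  for s in (1,-1):
    for p in [(-.09,0,.2),(.06,0,.104),(-.1,-.12,.064),(-.05,.13,.064)]:
        j=inverse_kinematics(W(*p),quat(a,s)); print(round(a,1),s,p,None if j is None else np.round(j,2))
E
```

```text
0 1 (-0.09, 0, 0.2) [ 0.3   0.51 -0.85  2.12  0.56  0.76  0.4 ]
0 1 (0.06, 0, 0.104) [ 0.24  0.75 -0.66  1.89  0.67  0.74  0.51]
0 1 (-0.1, -0.12, 0.064) [ 0.15  0.62 -0.34  2.34  0.77  0.28  0.44]
0 1 (-0.05, 0.13, 0.064) [-0.04  0.77 -0.64  2.    0.78  0.64  0.12]
0 -1 (-0.09, 0, 0.2) [-0.25  0.39 -0.09  2.15  0.06  0.6  -2.2 ]
0 -1 (0.06, 0, 0.104) [-0.27  0.66  0.13  1.92 -0.15  0.56 -1.85]
0 -1 (-0.1, -0.12, 0.064) [-0.15  0.61  0.09  2.36 -0.28  0.18 -1.62]
0 -1 (-0.05, 0.13, 0.064) [-0.59  0.7   0.19  2.03 -0.3   0.44 -1.99]
1.6 1 (-0.09, 0, 0.2) [ 0.44  0.6  -1.1   2.11  0.72  0.87  1.8 ]
1.6 1 (0.06, 0, 0.104) [ 0.46  0.93 -1.11  1.87  1.    1.02  1.8 ]
1.6 1 (-0.1, -0.12, 0.064) [-0.3   0.63  0.31  2.37 -0.86  0.24 -2.59]
1.6 1 (-0.05, 0.13, 0.064) [ 0.2   0.97 -1.11  1.98  1.1   0.97  1.41]
1.6 -1 (-0.09, 0, 0.2) [ 0.09  0.43 -0.54  2.13  0.36  0.67 -0.94]
1.6 -1 (0.06, 0, 0.104) [-0.01  0.67 -0.26  1.9   0.29  0.6  -0.71]
1.6 -1 (-0.1, -0.12, 0.064) [-0.03  0.6  -0.09  2.36  0.27  0.19 -0.62]
1.6 -1 (-0.05, 0.13, 0.064) [-0.28  0.7  -0.27  2.01  0.39  0.48 -1.09]
```

Run:
```python
from h import *
q=quat(0,1)
move_gripper(0.0)
move_pose(W(-.095,0,.22),q)
print(current_time_s(),B(current_ee_pos()))
line_to(W(-.095,0,.104),rate=.15)
print(current_time_s(),B(current_ee_pos()),current_finger_gap(),current_force())
snap('wrist','w1.png');snap('top','t1.png')
```

```text
4.5833 [-0.09454045 -0.00059069  0.21989869]
5.5083 [-0.09487101  0.00027867  0.10439285] 0.00020834159309481807 [ 0.3384423  -0.09553275 -0.24058312]
```

View pics/w1.png

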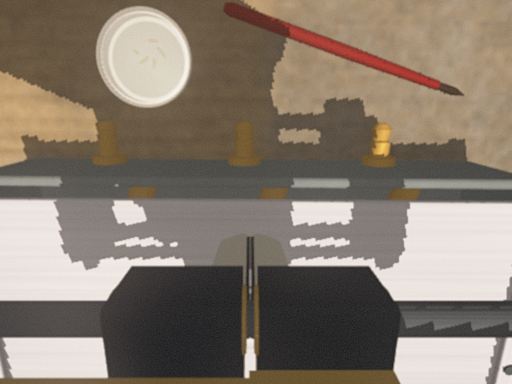

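The wrist view looks toward the robot. It shows the front wall, the nozzles, and the closed fingertips just above the cover at about (250,290). The bar is hidden behind the fingers. Next is the push.

Run:
```python
from h import *
h=line_to(W(-.064+.125+.003,0,.104),rate=.06,until_force=14)
print(h,current_time_s(),B(current_ee_pos()),RB.T@current_force()[:2])
snap('top','t2.png')
```

```text
True 7.6583 [ 0.0442608  -0.00032733  0.10329459] [-0.03193708  0.04945074]
```

View pics/t2.png

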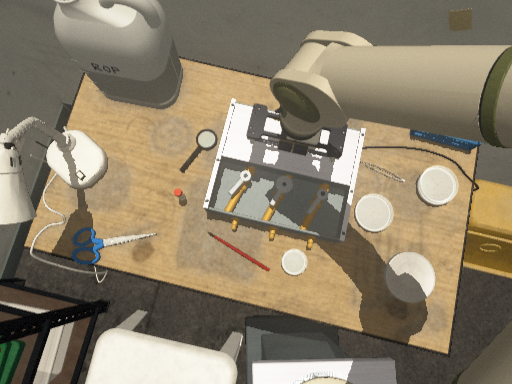

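The bay is open. The disc is on the middle handle at about (283,184); the plain hubs are at (246,176) and (322,190). I'll push again gently to confirm the cover is at its stop, then retreat and measure.

Run:
```python
from h import *
h=line_to(W(.064,0,.104),rate=.02,until_force=9)
print(h,current_time_s(),B(current_ee_pos()))
line_to(W(.02,0,.104),rate=.1)
line_to(W(.0,0,.17),rate=.15)
line_to(W(.08,0,.24),rate=.2)
s=snap('top','t3.png');snap('scene','s3.png');w=snap('wrist','w3.png')
print(current_time_s(),[B(ray(s,*p,.060)) for p in [(283,184)]])
i=s['image'][90:260,190:385]
cv2.imwrite('pics/t3c.png',cv2.resize(i,(int(195*3.5),int(170*3.5)),interpolation=cv2.INTER_CUBIC))
```

```text
True 8.0833 [ 0.0442403  -0.00115066  0.10248799]
9.9167 [array([-0.03496857, -0.00202024,  0.06      ])]
```

View pics/t3c.png

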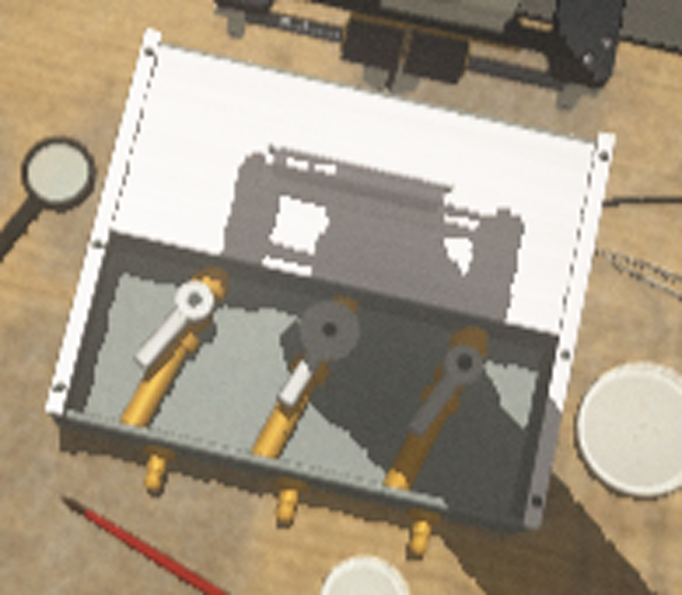

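View pics/w3.png

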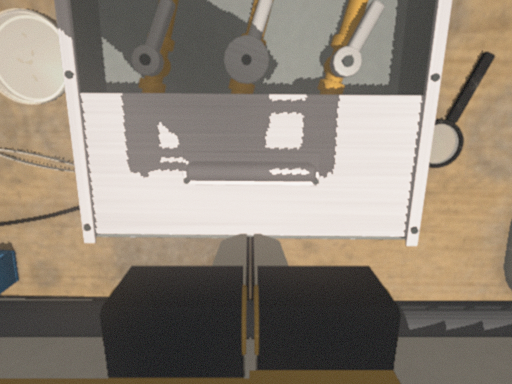

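The cover is flush with the rear, and it met a hard stop at 9 N. The marked hub is the middle one, at crop (329,329), with its handle end at about (290,400). I'll measure the handle angles next.

Run:
```python
from h import *
s=loads('t3.png')
f=lambda u,v,z: B(ray(s,190+u/3.5,90+v/3.5,z))[:2]
for n,h,e,zh in [('L',(195,300),(145,362),.06),('M',(329,329),(289,399),.06),('R',(465,363),(417,430),.06)]:
    a=f(*h,zh);b=f(*e,.054); d=b-a; print(n,a,b,'len',np.hypot(*d),'q',np.arctan2(d[1],-d[0]))
```

```text
L [-0.03562206  0.08446801] [-0.08173901  0.10682271] len 0.05124944662507804 q 0.4513647502189268
M [-0.03444958 -0.00422253] [-0.08401975  0.01083626] len 0.05180703343753383 q 0.2949278490466616
R [-0.03620175 -0.09419027] [-0.0848341  -0.07351741] len 0.05284385590125507 q 0.40194220877429754
```

Run:
```python
from h import *
q=quat(np.pi/2,-1)
move_pose(W(-.079,-.030,.17),q)
print(line_to(W(-.079,-.030,.064),rate=.1,until_force=8))
print(current_time_s(),B(current_ee_pos()),current_force())
snap('top','t4.png');snap('wrist','w4.png')
```

```text
False
12.4667 [-0.07875325 -0.02985407  0.06441158] [0.28385801 0.35679197 0.17117745]
```

View pics/w4.png

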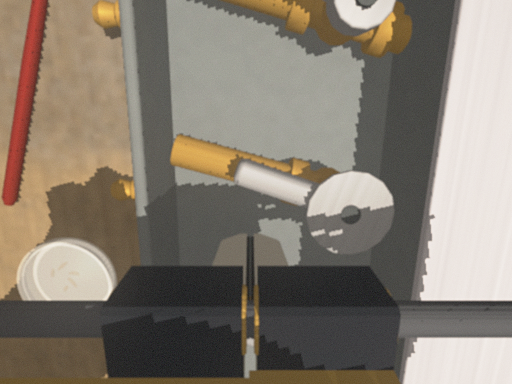

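View pics/t4.png

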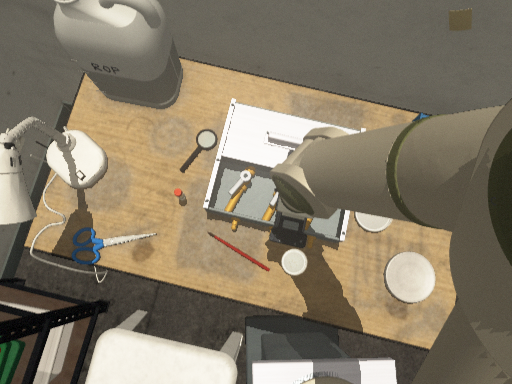

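The fingers are down in the bay, with the tip at about (250,250) in the wrist view. They sit just to the right of the marked handle (240–310, 170–200) and clear of everything else. Now I'll sweep the arc.

Run:
```python
from h import *
hub=np.array([-.0355,-.0045]); hx,hy=.0175,.0075
for a in [.25,.5,.75,1.0,1.25,1.45]:
    r=.046-.005*a/1.57
    d=np.array([-np.cos(a),np.sin(a)]);t=np.array([np.sin(a),np.cos(a)])
    c=hub+r*d-t*(.006+hx*np.sin(a)+hy*np.cos(a))
    h=line_to(W(*c,.064),rate=.05,until_force=15)
    print(a,h,c,B(current_ee_pos()),RB.T@current_force()[:2],current_force()[2])
    if h: break
else:
    h=line_to(W(hub[0]-.0235+.012,hub[1]+.041,.064),rate=.03,until_force=10)
    print(h,B(current_ee_pos()),RB.T@current_force()[:2])
print(current_time_s()); snap('wrist','w5.png')
```

```text
0.25 False [-0.08365197 -0.01036578] [-0.08384357 -0.01011239  0.06395816] [ 0.53989004 -0.13014685] 0.49201579563127446
0.5 False [-0.0845258  -0.00161434] [-0.08461007 -0.00147186  0.06393751] [-0.17689947 -0.77800393] -0.19280662318174369
0.75 False [-0.08337151  0.00809379] [-0.08331384  0.00882783  0.06400792] [-0.18912946 -0.94278874] 0.10173132022756526
1.0 False [-0.07948317  0.01814021] [-0.07921224  0.01906479  0.06403826] [-0.8718306   0.32479045] 0.10709710073379439
1.25 False [-0.07244775  0.02750121] [-0.07197683  0.02831998  0.06404709] [-0.12199757 -0.24875762] -0.49815073475628324
1.45 False [-0.06458601  0.03365526] [-0.06401361  0.03427453  0.06402594] [0.06919297 0.07304116] 0.145381766573163
False [-0.04662458  0.03652399  0.06402722] [-1.28647648  0.26295766]
15.625
```

View pics/w5.png

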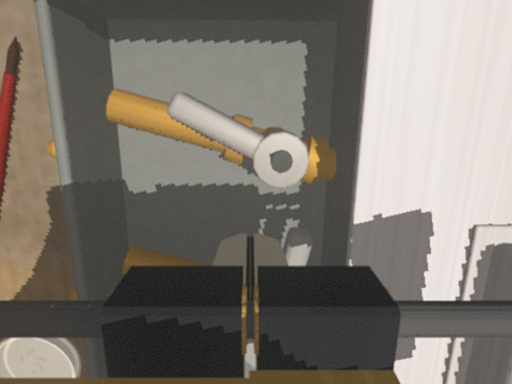

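The marked handle (end at about (298,240)) is nearly across its pipe, but no stop has been felt yet. I'll keep pushing toward the rear.

Run:
```python
from h import *
h=line_to(W(-.030,.0365,.064),rate=.03,until_force=8)
print(h,B(current_ee_pos()),RB.T@current_force()[:2])
print(current_time_s()); snap('wrist','w6.png')
```

```text
True [-0.04505797  0.03633434  0.06353153] [-2.36327874  0.48912077]
15.975
```

View pics/w6.png

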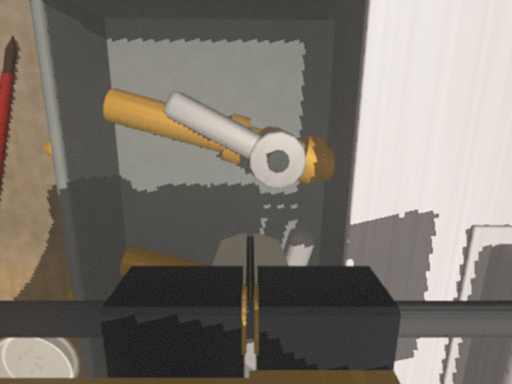

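Contact rose 8 N within 1.6 mm, which suggests the stop. I'll press once more, firmly but gently, then back off, rise and look.

Run:
```python
from h import *
h=line_to(W(-.030,.0405,.064),rate=.03,until_force=12)
print(h,B(current_ee_pos()),RB.T@current_force()[:2])
line_to(W(-.075,.0385,.064),rate=.08)
line_to(W(-.075,.0385,.17),rate=.15)
move_pose(W(.08,0,.24),quat(0,1))
s=snap('top','t7.png');snap('wrist','w7.png');snap('scene','s7.png')
print(current_time_s())
i=s['image'][90:260,190:385]
cv2.imwrite('pics/t7c.png',cv2.resize(i,(int(195*3.5),int(170*3.5)),interpolation=cv2.INTER_CUBIC))
```

```text
True [-0.04499912  0.03651485  0.06281561] [-1.89696652  0.90759514]
19.2333
```

View pics/t7c.png

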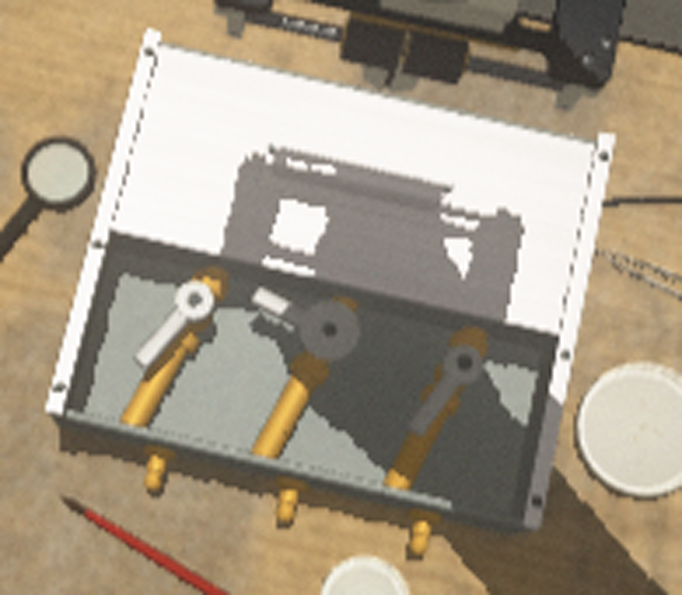

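View pics/w7.png

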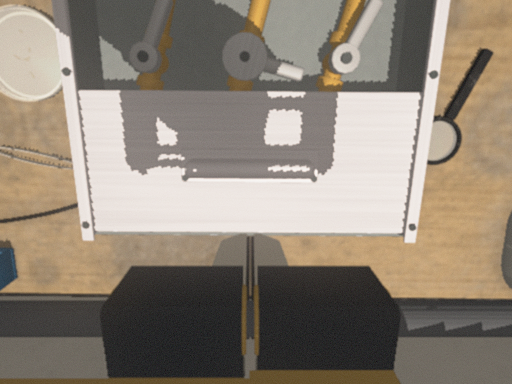

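Run:
```python
from h import *
s=loads('t7.png')
f=lambda u,v,z: B(ray(s,190+u/3.5,90+v/3.5,z))[:2]
a=f(329,329,.06);b=f(259,298,.054);d=b-a;print('top',a,b,np.hypot(*d),np.arctan2(d[1],-d[0]))
s=loads('w7.png')
f=lambda u,v,z: B(ray(s,u,v,z))[:2]
a=f(245,56,.06);b=f(300,74,.054);d=b-a;print('wr',a,b,np.hypot(*d),np.arctan2(d[1],-d[0]))
a=f(144,57,.06);b=f(346,58,.06);print(a,b)
for u,v in [(78,91),(421,93),(85,233),(408,236)]: print(f(u,v,.072))
w=s['image'][20:110,100:420]; cv2.imwrite('pics/w7c.png',cv2.resize(w,None,fx=2.5,fy=2.5,interpolation=cv2.INTER_CUBIC))
t=loads('t7.png')['image'][160:190,250:300]; cv2.imwrite('pics/t7d.png',cv2.resize(t,None,fx=14,fy=14,interpolation=cv2.INTER_CUBIC))
```

```text
top [-0.03444958 -0.00422253] [-0.0233967   0.04444525] 0.04990709993537359 1.7941171200452573
wr [-0.03332516 -0.00257095] [-0.01893555  0.04687822] 0.051500304797329526 1.8539740118556272
[-0.0324942 -0.0908634] [-0.03171148  0.08578671]
[-0.00372288 -0.14661914]
[-0.00212042  0.14960016]
[ 0.12711282 -0.15722776]
[0.13018478 0.15455912]
```

View pics/w7c.png

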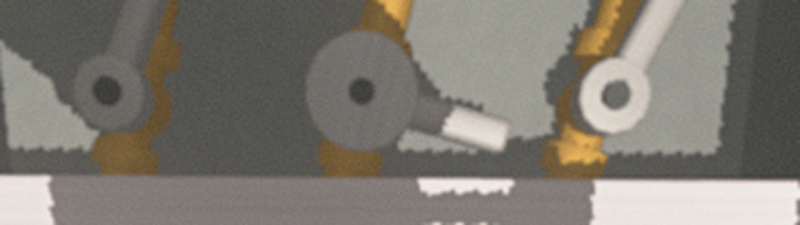

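View pics/t7d.png

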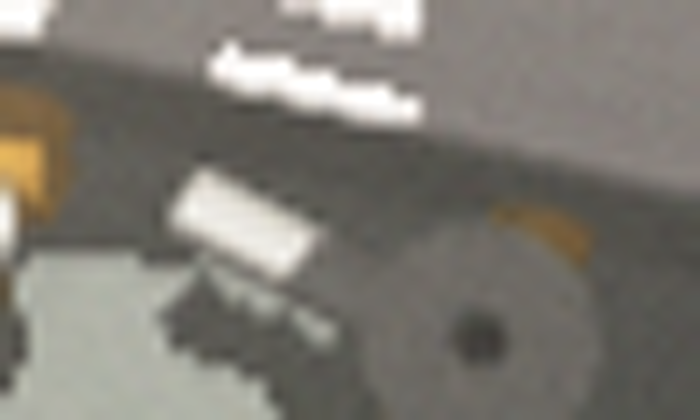

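The handle reads about 1.8 rad in my box frame, and the pipes themselves look tilted relative to the rails. I'll measure the pipe direction so the handle can be judged against its own pipe.

Run:
```python
from h import *
s=loads('t7.png')
im=s['image']; hsv=cv2.cvtColor(im,cv2.COLOR_BGR2HSV)
m=cv2.inRange(hsv,(10,140,60),(28,255,255)); roi=np.zeros_like(m); roi[160:250,220:330]=255; m&=roi
n,l,st,c=cv2.connectedComponentsWithStats(m)
for k in range(1,n):
    if st[k,4]<25: continue
    v,u=np.nonzero(l==k); P=np.array([B(ray(s,a,b,.028))[:2] for a,b in zip(u,v)])
    vx,vy,x,y=cv2.fitLine(P.astype(np.float32),cv2.DIST_L2,0,.001,.001).ravel()
    if vx>0: vx,vy=-vx,-vy
    print(st[k],P.mean(0),'angle',np.arctan2(vy,-vx), P.min(0),P.max(0))
# white handle, lit part
g=cv2.inRange(hsv,(0,0,170),(180,60,255)); roi[:]=0; roi[172:182,259:276]=255; g&=roi
r=cv2.minAreaRect(cv2.findNonZero(g)); print(r)
bx=cv2.boxPoints(r); P=np.array([B(ray(s,*p,.054))[:2] for p in bx]); print(P)
for i in range(4): d=P[(i+1)%4]-P[i]; print(np.hypot(*d),np.arctan2(d[1],-d[0]))
```

```text
[225 185  21  26 142] [-0.09104393  0.09931235] angle 0.3927586 [-0.1180465   0.08117259] [-0.05113282  0.1153198 ]
[262 198  16  23 161] [-0.09306884  0.01259212] angle 0.2677728 [-0.11898094  0.00020445] [-0.06462651  0.02681398]
[300 208  17  22 102] [-0.10033389 -0.07541534] angle 0.38973325 [-0.11923806 -0.08979202] [-0.06579263 -0.06270537]
[231 218   9  12  54] [-0.14326648  0.08623964] angle 0.043052297 [-0.15697729  0.07729558] [-0.1320035   0.09405985]
[269 227   9  12  56] [-0.14451739 -0.0026689 ] angle 0.03613029 [-0.15761323 -0.01229487] [-0.13273642  0.00433006]
[307 236   9  12  63] [-0.14384201 -0.09158478] angle 0.027043182 [-0.15772476 -0.10121735] [-0.1322796  -0.08250366]
((265.076904296875, 178.38461303710938), (9.429903030395508, 11.094003677368164), 33.690067291259766)
[[-0.03844878  0.05487203]
 [-0.01413725  0.04600947]
 [-0.02199796  0.0258345 ]
 [-0.04621368  0.03476877]]
0.025876545221325157 -2.7920225490283612
0.021652257423508025 -1.1992638936853446
0.025811279996221168 0.35345196307877363
0.021550741368189123 1.9393941205937617
```

View pics/s7.png

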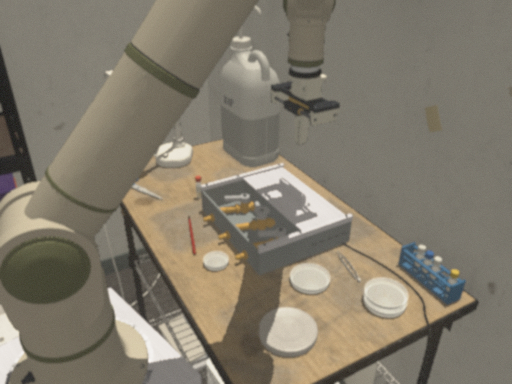

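Pipes measure about 0.27 rad off the rail direction in both views. The marked handle at 1.79–1.85 rad is therefore about 90° from its own pipe. It also met a hard stop twice at the same place (TCP box x −45.0 mm). I'll compare the bystanders before and after, then hand in.

Run:
```python
from h import *
a=loads('t3.png')['image'].astype(int);b=loads('t7.png')['image'].astype(int)
d=(np.abs(a-b).max(2)>50).astype(np.uint8); d[:,:60]=0
n,l,st,c=cv2.connectedComponentsWithStats(d,connectivity=8)
print([tuple(x) for x in st[1:] if x[4]>4])
dwell(0.3); print(current_force(),current_time_s()); hand_in()
```

```text
[(np.int32(347), np.int32(0), np.int32(5), np.int32(4), np.int32(8)), (np.int32(368), np.int32(3), np.int32(6), np.int32(31), np.int32(61)), (np.int32(364), np.int32(19), np.int32(7), np.int32(15), np.int32(19)), (np.int32(286), np.int32(36), np.int32(7), np.int32(4), np.int32(7)), (np.int32(286), np.int32(42), np.int32(7), np.int32(3), np.int32(12)), (np.int32(320), np.int32(164), np.int32(3), np.int32(6), np.int32(6)), (np.int32(262), np.int32(172), np.int32(11), np.int32(8), np.int32(47)), (np.int32(262), np.int32(179), np.int32(12), np.int32(12), np.int32(55)), (np.int32(269), np.int32(193), np.int32(10), np.int32(17), np.int32(92)), (np.int32(347), np.int32(202), np.int32(4), np.int32(6), np.int32(10)), (np.int32(348), np.int32(223), np.int32(4), np.int32(5), np.int32(7)), (np.int32(353), np.int32(230), np.int32(3), np.int32(3), np.int32(5)), (np.int32(357), np.int32(234), np.int32(28), np.int32(35), np.int32(73)), (np.int32(316), np.int32(243), np.int32(63), np.int32(92), np.int32(272)), (np.int32(387), np.int32(266), np.int32(24), np.int32(37), np.int32(127)), (np.int32(405), np.int32(303), np.int32(6), np.int32(3), np.int32(9)), (np.int32(412), np.int32(303), np.int32(31), np.int32(49), np.int32(256)), (np.int32(358), np.int32(360), np.int32(13), np.int32(24), np.int32(65))]
[-0.46214995 -0.01364854 -0.12432913] 19.5333
the job is handed in; nothing more can be done
```

I pushed the cover all the way back by its bar, then pushed the marked handle shut with closed fingertips, and handed the job in at about 19.5 s. The marked handle was the middle one.

- **Cover:** it hit a hard stop at 9 N, and its rear edge measured about 128 mm behind the box centre, flush with the back.
- **Marked handle:** it met a hard stop twice at the same place. In the pictures it lies about 90° from its own pipe.
- **Everything else:** comparing the top view after the cover was opened with the one at the end, the only changes were the marked handle, the arm and its shadows. The two plain handles and the loose things round the box had not moved. The gripper was clear of everything at hand-in.

**Disagreement:** the pipes and handles looked turned about 0.27 rad from the rails, although the description says the pipes lie along the box's x. Because of this the marked handle reads about 1.8 rad against the rails, not 1.571. I judged it shut from its stop and its own pipe.

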